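# Line up the postal tubes by height

### The arm

A 7-joint arm with a two-finger parallel gripper is mounted at the origin on a cart in front of the work surface, level with it; the furniture and walls round the work are solid. World frame = base frame: x ahead of the robot, y to its left, z up, the work surface at z = 0. Lengths are in m, angles in rad, forces in N, time in s.
With the tool pointing down it reaches from about 0.4 to 0.85 m from the base axis. Payload 10.4 kg.
Tool frame: the origin (TCP) lies between the finger pads; the fingertips stand 17 mm ahead of it and the grasp point (between the pads) lies 2 mm behind it; z points along the fingers, y is the direction in which the jaws open and shut (so a half turn about z gives the same grasp; the last joint's range is limited). The gripper opens to 85 mm and grips with 20 to 120 N. Pads are 22 mm wide; open, the fingers measure 114 mm over their backs; the gripper's body (76 mm by 85 mm) begins 54 mm behind the grasp point. The pads swing forward as they close: fully open they stand 13 mm farther back than shut.
Start: joints at [-0.023, 0.332, -0.065, 1.46, 0.022, 1.35, -0.088], TCP at [0.625, 0, 0.248] pointing down, gripper open.
Joint ranges: [-2.6, 2.6], [-0.5, 2.12], [-1.47, 1.34], [0.16, 2.42], [-1.27, 4.41], [0.06, 2.06], [-2.6, 2.6]. Speed limits (rad/s): [2.22, 2.22, 2.79, 2.79, 3.14, 3.14, 3.14].

### API

Orientations are given as a unit quaternion [x, y, z, w].
In Python, from workcell import manip gives the robot as it stands.
- The arm moves only by the tool jog_arm, never from a script. Its argument "steps" is one flat list of numbers, 5 for each row, row after row: the finger opening in m, from 0 to 0.0854, then the shift along the tool's x, y, z in m, then the turn about the tool's z in rad. In form: [gripper, x, y, z, twist, gripper, x, y, z, twist, ...]. A call has exactly 10 rows; each row is the pose to reach, as a shift and turn from the pose commanded when the call began, along the tool's axes at that moment; what a row does not reach only later rows make up. A row lasts 1/10 s, in which the tool goes at most 50 mm and 8.59 degrees, less where a joint would pass 70% of its speed; a pose out of reach is approached as far as the arm can. A call with a gripper value outside its range is refused whole. The fingers move at their own pace and stop on an object; "grip_force" is the grip in N (left out, the last holds). Time passes only in rows, so rows that repeat a pose let the fingers close, or fill a call up. It gives the time, the measured TCP pose, the force and the opening at its end, in the units of the state.
- manip.get_obs(): the state, without advancing time (a new reading comes with each control period).
- manip.camera(name): name is "scene" or "side" or "wrist"; returns (picture, depth): 400x640x3 uint8, red, green, blue; 400x640 float32, m along the optical axis (not along the pixel's ray), 0 where there is no reading.
- manip.calibration(name): a dict with "mtx" (3x3 intrinsics, pixels), "world_to_cam" (4x4, takes a point from world to camera coordinates). Camera axes: x right, y down, z forward; pixel columns grow to the right and rows downward; lengths in m; the calibration is good to about 2 mm. The wrist camera is an equidistant fisheye: a pixel r from the principal point sees the ray r / f radians off the axis. A picture is of the moment at which its call begins: read the wrist's pose just before it. calibration takes no time and is no camera call; for the wrist camera it gives the pose at the moment of the call.
- manip.hand_in(): hands the job in, once; it reports no verdict.
The state is a dict: "clock": time; "joint_pos": joint angles; "joint_velocities": joint speeds; "tau": joint torques, N m; "position": TCP position; "ee_rot": TCP orientation; "ft_force": force on the tool from outside, world axes, zero at the start; "torque": the same for the moment, N m; "grip_width": opening from 0.0 (shut) to 1.0 (fully open).
Only numpy, scipy, OpenCV 4.12 (cv2) and the standard library are available. Lean on these libraries where they do the work, as an engineer would, in place of code of your own. Each camera call takes 0.05 s, during which the arm holds its last target.

### The job

Stand the four cardboard postal tubes on the row of four rubber discs on the grey riser, one upright in the middle of each disc, in order of height: the shortest on the disc next to the status pad (the small flat screen), the tallest at the far end of the row. One of the tubes has to be drawn straight up out of the packed, open cardboard tray. Do not tip any tube over on the way.

Things in the scene. Friction and masses are not known exactly. Their poses are not given: they have to be found in the camera images.
- tube_a: the shortest of four upright kraft-cardboard postal tubes with thin steel rims and white end plugs, all 46 mm in diameter and alike but for height: this one is 84 mm tall. Loose, 67 g. Origin: centre of its underside, z up along its axis. It stands either on the bench or in the middle of the packed tray (its underside is at bench height there too).
- tube_b: the second shortest of four upright kraft-cardboard postal tubes with thin steel rims and white end plugs, all 46 mm in diameter and alike but for height: this one is 104 mm tall. Loose, 83 g. Origin: centre of its underside, z up along its axis. It stands either on the bench or in the middle of the packed tray (its underside is at bench height there too).
- tube_c: the second tallest of four upright kraft-cardboard postal tubes with thin steel rims and white end plugs, all 46 mm in diameter and alike but for height: this one is 124 mm tall. Loose, 99 g. Origin: centre of its underside, z up along its axis. It stands either on the bench or in the middle of the packed tray (its underside is at bench height there too).
- tube_d: the tallest of four upright kraft-cardboard postal tubes with thin steel rims and white end plugs, all 46 mm in diameter and alike but for height: this one is 144 mm tall. Loose, 115 g. Origin: centre of its underside, z up along its axis. It stands either on the bench or in the middle of the packed tray (its underside is at bench height there too).
- disc_1: one of four like flat black rubber discs with a grey ring, fixed in a straight row on a grey riser, disc_1 to disc_4 left to right, 90 mm apart. 70 mm wide, 3 mm thick, no rim. Origin: centre of its underside; y along the row to the left, z up. The riser: a fixed table, top 122 mm above the bench, over x 0.46 to 0.74, y -0.285 to 0.305; bags lie under it.
- disc_2: one of four like flat black rubber discs with a grey ring, fixed in a straight row on a grey riser, disc_1 to disc_4 left to right, 90 mm apart. 70 mm wide, 3 mm thick, no rim. Origin: centre of its underside; y along the row to the left, z up. Behind the riser hangs the bench's shelf: front edge at x 0.70, from 0.33 to 0.35 m above the bench; keep the hand clear of it.
- disc_3: one of four like flat black rubber discs with a grey ring, fixed in a straight row on a grey riser, disc_1 to disc_4 left to right, 90 mm apart. 70 mm wide, 3 mm thick, no rim. Origin: centre of its underside; y along the row to the left, z up.
- disc_4: one of four like flat black rubber discs with a grey ring, fixed in a straight row on a grey riser, disc_1 to disc_4 left to right, 90 mm apart. 70 mm wide, 3 mm thick, no rim. Origin: centre of its underside; y along the row to the left, z up.
- status_pad: small flat black pad with a purple-blue screen, 85 x 62 x 9 mm, fixed, lying face up on the riser just past one end of the row of discs, its centre 80 mm from that end disc's; which end varies (a pile of pale hang tags lies past the other end). Origin: centre of its underside; z up.
- carton_tray: open cardboard tray, 117 mm square, walls 37 mm high, fixed to the bench. Four small white boxes, 36 mm high, fill it round a middle place in which one of the tubes (any of them) stands, wedged lightly with under 1 mm to spare and rising out of the boxes by 48 to 108 mm. Origin: centre of its underside, which is also the middle place; z up.

How it is judged:
By the outcome, as a careful person would: the job done as asked, in the order asked, and still so for the second after the job is handed in, with the robot touching nothing.
It also fails if it takes over 128 s, if anything falls off the work surface, if the arm or the gripper's body presses on something with over 40 N, if the wrist force passes 120 N, or if a joint passes its speed limit or range.

## Working session

There is one attempt and no reset: what is moved stays moved. The work goes in short steps, Python scripts to look and compute and a tool call to move; the robot and the scene stay as the last step left them, time stands still between calls to the robot, and variables do not carry over. Pictures are saved under pics/ and viewed, and the job is handed in when it is done.

Besides the shell and the picture viewer there is one more tool, called after "Emit:" as a command line: name --argument value ..., lists and objects as JSON in quotes. jog_arm: Moves the arm, as the interface text tells. Its arguments: {"type":"object","properties":{"steps":{"type":"array"},"grip_force":{"type":"number"}},"required":["steps"]}

```bash
ls; mkdir -p pics; python3 - <<'E'
from workcell import manip
import cv2, numpy as np
print(manip.get_obs())
for n in ["scene","side","wrist"]:
    c=manip.calibration(n); print(n,c)
    p,d=manip.camera(n)
    cv2.imwrite(f"pics/{n}0.png",p[...,::-1]); np.save(f"{n}0.npy",d)
E
```

```text
pics
{'clock': 0.0, 'joint_pos': array([-0.02259081,  0.33286494, -0.06468215,  1.46095479,  0.02165164,
        1.34988617, -0.08849224]), 'joint_velocities': array([-0.00095403,  0.00047219, -0.00030853,  0.00037615,  0.00146743,
        0.0013973 , -0.00046068]), 'tau': array([ 4.98105128e-04, -6.25449800e+01,  4.97091911e-02, -3.91610491e+01,
        1.63588714e-02,  9.83294769e-03, -6.01235030e-06]), 'position': array([ 6.24648767e-01, -3.70140152e-05,  2.47513781e-01]), 'ee_rot': array([ 7.07101542e-01,  7.07111665e-01, -5.42224181e-04, -4.55939096e-04]), 'ft_force': array([-0.25399015,  0.18046162, -0.26281482]), 'torque': array([0.00795939, 0.07240511, 0.07827037]), 'grip_width': 1.0009744436630663}
scene {'mtx': array([[505.91476577,   0.        , 317.8447797 ],
       [  0.        , 505.91476577, 188.03425886],
       [  0.        ,   0.        ,   1.        ]]), 'world_to_cam': array([[ 0.50699156, -0.86194544, -0.00309992, -0.22134188],
       [-0.49271436, -0.28685723, -0.82155067,  0.34368599],
       [ 0.70724262,  0.41804663, -0.57012709,  1.15281398],
       [ 0.    
[... 304 characters left out ...]
09440316,  0.42789346, -0.89888555,  0.13754147],
       [ 0.17996051, -0.8807083 , -0.43814051,  1.29312764],
       [ 0.        ,  0.        ,  0.        ,  1.        ]])}
wrist {'mtx': array([[309.70691629,   0.        , 321.6487472 ],
       [  0.        , 309.70691629, 197.4382858 ],
       [  0.        ,   0.        ,   1.        ]]), 'world_to_cam': array([[ 9.99999741e-01, -2.37758641e-04, -6.79219180e-04,
        -6.25223224e-01],
       [-1.34205547e-05, -9.49841893e-01,  3.12730519e-01,
        -3.99564713e-02],
       [-7.19505215e-04, -3.12730429e-01, -9.49841651e-01,
         3.79248677e-01],
       [ 0.00000000e+00,  0.00000000e+00,  0.00000000e+00,
         1.00000000e+00]])}
```

View pics/scene0.png

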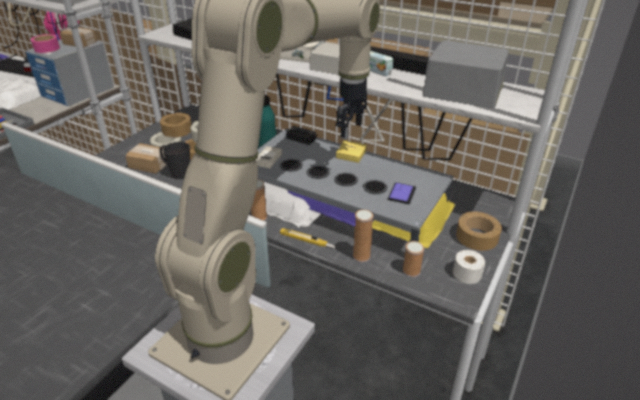

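View pics/side0.png

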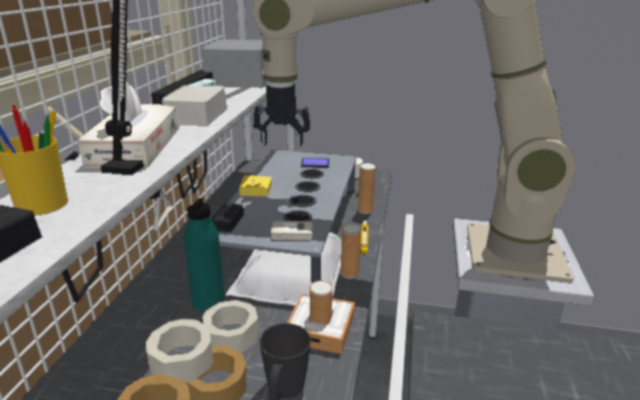

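View pics/wrist0.png

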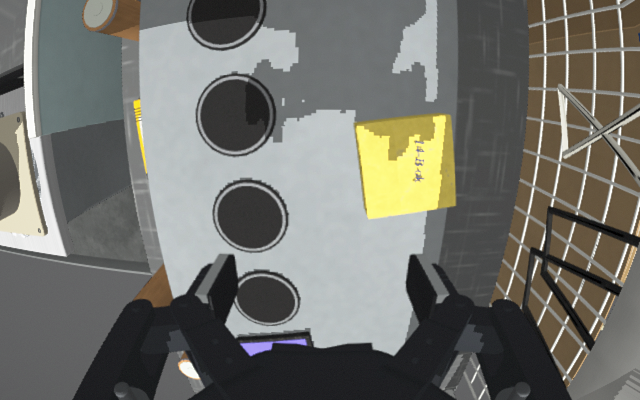

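Status pad is at the right (disc_4) end; all four tubes are visible in the side view: tray (320,302), bench (350,250), (367,188), and a part-hidden one (358,165). I'll use depth with the calibration to get coordinates.

```bash
cat > h.py <<'E'
from workcell import manip
import cv2, numpy as np
def world(n,d,c=None):
    c=c or manip.calibration(n); K=c["mtx"];T=np.linalg.inv(c["world_to_cam"])
    v,u=np.mgrid[0:d.shape[0],0:d.shape[1]].astype(float)
    a=(u-K[0,2])/K[0,0]; b=(v-K[1,2])/K[1,1]
    if n=="wrist":
        r=np.hypot(a,b)+1e-9; t=np.tan(np.minimum(r,1.5))/r; a*=t; b*=t
    P=np.stack([a*d,b*d,d],-1)
    W=P@T[:3,:3].T+T[:3,3]; W[d<=0]=np.nan
    return W
def fitc(p):
    A=np.c_[2*p,np.ones(len(p))]; s=np.linalg.lstsq(A,(p**2).sum(1),rcond=None)[0]
    return s[0],s[1],np.sqrt(s[2]+s[0]**2+s[1]**2)
E
python3 - <<'E'
from h import *
for n in ["scene","side","wrist"]:
    p=cv2.imread(f"pics/{n}0.png"); d=np.load(f"{n}0.npy"); W=world(n,d)
    if n=="scene": cv2.imwrite("pics/sz.png",cv2.resize(p[130:300,230:520],None,fx=2.7,fy=2.7))
    if n=="side": cv2.imwrite("pics/dz.png",cv2.resize(p[140:360,220:420],None,fx=2.7,fy=2.7))
    hsv=cv2.cvtColor(p,cv2.COLOR_BGR2HSV)
    m=(hsv[...,0]<18)&(hsv[...,1]>90)&(hsv[...,2]>50)
    m&=(W[...,0]>0.2)&(W[...,0]<0.85)&(abs(W[...,1])<0.7)&(W[...,2]>0.01)&(W[...,2]<0.2)
    k,l,s,c=cv2.connectedComponentsWithStats(m.astype(np.uint8))
    for i in range(1,k):
        if s[i,4]>60:
            q=W[l==i]; print(n,c[i].round(),s[i],np.nanpercentile(q,[2,50,98],axis=0).round(3).tolist(), [round(float(x),3) for x in fitc(q[:,:2])])
    m=(hsv[...,1]<40)&(hsv[...,2]>150)&(W[...,2]>0.06)&(W[...,2]<0.17)&(W[...,0]<.47)&(W[...,0]>0.2)
    k,l,s,c=cv2.connectedComponentsWithStats(m.astype(np.uint8))
    for i in range(1,k):
        if s[i,4]>20: print("white",n,c[i].round(),s[i,4],np.nanpercentile(W[l==i],[5,50,95],axis=0).round(3).tolist())
E
```

```text
scene [181. 128.] [169 116  22  21 219] [[0.58, 0.663, 0.053], [0.611, 0.676, 0.08], [0.667, 0.699, 0.097]] [0.623, 0.705, 0.039]
scene [191. 147.] [186 140   9  19  71] [[0.534, 0.56, 0.016], [0.592, 0.621, 0.041], [0.608, 0.637, 0.049]] [0.565, 0.595, 0.044]
scene [147. 163.] [136 154  23  18 262] [[0.413, 0.634, 0.012], [0.424, 0.662, 0.037], [0.444, 0.697, 0.057]] [0.432, 0.666, 0.023]
scene [259. 205.] [251 189  15  30 314] [[0.383, 0.164, 0.016], [0.393, 0.172, 0.059], [0.411, 0.195, 0.113]] [0.402, 0.183, 0.016]
scene [479. 229.] [457 212  44  37 997] [[0.589, -0.456, 0.012], [0.637, -0.402, 0.041], [0.697, -0.351, 0.049]] [0.641, -0.402, 0.049]
scene [362. 240.] [354 221  19  39 589] [[0.384, -0.175, 0.013], [0.39, -0.163, 0.075], [0.411, -0.14, 0.134]] [0.435, -0.138, 0.05]
scene [412. 263.] [403 252  20  23 325] [[0.4, -0.314, 0.012], [0.406, -0.298, 0.044], [0.422, -0.275, 0.075]] [0.422, -0.292, 0.02]
white scene [ 96. 160.] 888 [[0.268, 0.388, 0.11], [0.276, 0.699, 0.113], [0.286, 1.132, 0.117]]
white scene [364. 214.] 124 [[0.394, -0.166, 0.118], [0.412, -0.151, 0.143],
[... 1316 characters left out ...]
0.432, 0.202, 0.125]] [0.41, 0.19, 0.021]
wrist [125.  20.] [  99    0   41   41 1024] [[0.408, 0.167, 0.055], [0.428, 0.176, 0.094], [0.434, 0.2, 0.117]] [0.411, 0.189, 0.022]
wrist [157. 290.] [134 265  39  42 825] [[0.401, -0.149, 0.047], [0.421, -0.131, 0.09], [0.434, -0.128, 0.115]] [0.412, -0.15, 0.022]
white wrist [29. 69.] 1128 [[0.274, 0.079, 0.114], [0.283, 0.153, 0.115], [0.29, 0.233, 0.116]]
white wrist [97. 12.] 591 [[0.394, 0.174, 0.123], [0.409, 0.186, 0.124], [0.425, 0.198, 0.125]]
white wrist [152. 160.] 1865 [[0.462, -0.097, 0.12], [0.466, 0.035, 0.121], [0.47, 0.143, 0.122]]
white wrist [188. 369.] 185 [[0.411, -0.306, 0.082], [0.423, -0.29, 0.083], [0.433, -0.274, 0.084]]
```

View pics/sz.png

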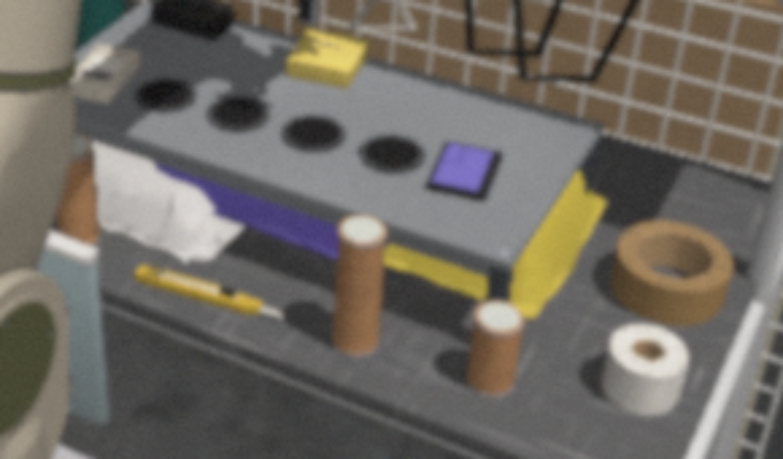

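View pics/dz.png

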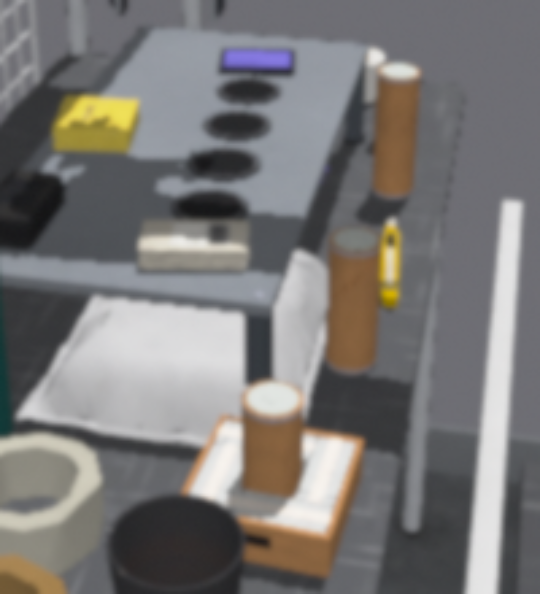

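Sizes sorted out from depth: a at (0.427,−0.291), d at (0.411,−0.149), c at (0.410,0.189), b in the tray at (0.441,0.402). Next come the disc centres, plus refined tube tops.

```bash
python3 - <<'E'
from h import *
def cast(n,u,v,z):
    c=manip.calibration(n);K=c["mtx"];T=np.linalg.inv(c["world_to_cam"])
    a=(u-K[0,2])/K[0,0]; b=(v-K[1,2])/K[1,1]
    if n=="wrist":
        r=np.hypot(a,b)+1e-9;t=np.tan(r)/r;a=a*t;b=b*t
    D=np.stack([a,b,np.ones_like(a)],-1)@T[:3,:3].T; o=T[:3,3]
    return o+D*((z-o[2])/D[...,2])[...,None]
for n in ["wrist","scene","side"]:
    p=cv2.imread(f"pics/{n}0.png"); d=np.load(f"{n}0.npy"); W=world(n,d)
    g=p.max(2)
    m=(g<75)&(W[...,2]>0.115)&(W[...,2]<0.135)&(W[...,0]>.47)&(W[...,0]<.62)&(W[...,1]>-.2)&(W[...,1]<0.24)
    cs,_=cv2.findContours(m.astype(np.uint8),cv2.RETR_EXTERNAL,cv2.CHAIN_APPROX_NONE)
    for q in cs:
        if cv2.contourArea(q)>60:
            q=cv2.convexHull(q)[:,0].astype(float)
            w=cast(n,q[:,0],q[:,1],0.125)
            print(n,q.mean(0).round(),w.min(0).round(3),w.max(0).round(3),np.round(fitc(w[:,:2]),4))
    # white tops
    hsv=cv2.cvtColor(p,cv2.COLOR_BGR2HSV)
    for nm,x,y,h in [("a",.427,-.291,.084),("b",.441,.402,.104),("c",.41,.189,.124),("d",.411,-.149,.144)]:
        m=(hsv[...,1]<70)&(np.hypot(W[...,0]-x,W[...,1]-y)<0.035)&(abs(W[...,2]-h)<0.006)
        v,u=np.nonzero(m)
        if len(u)>30:
            w=cast(n,u.astype(float),v.astype(float),h); print(n,nm,len(u),((w.min(0)+w.max(0))/2).round(4),np.ptp(w,axis=0).round(3))
E
```

```text
wrist [278. 339.] [ 0.53  -0.173  0.125] [ 0.615 -0.15   0.125] [ 0.5734 -0.1694  0.0413]
wrist [263. 300.] [ 0.54  -0.137  0.125] [ 0.598 -0.081  0.125] [ 0.5689 -0.1092  0.0289]
wrist [270. 280.] [ 0.544 -0.11   0.125] [ 0.603 -0.074  0.125] [ 0.5696 -0.1064  0.0331]
wrist [247. 219.] [ 0.532 -0.049  0.125] [0.59  0.008 0.125] [ 0.5614 -0.0199  0.0289]
wrist [254. 195.] [ 0.533 -0.027  0.125] [0.596 0.015 0.125] [ 0.5621 -0.0185  0.0336]
wrist [235. 117.] [0.525 0.04  0.125] [0.583 0.098 0.125] [0.5542 0.0696 0.0293]
wrist [242. 104.] [0.523 0.039 0.125] [0.588 0.104 0.125] [0.5547 0.0699 0.0339]
wrist [235.  32.] [0.518 0.125 0.125] [0.581 0.164 0.125] [0.5471 0.1582 0.0338]
wrist [220.  26.] [0.517 0.13  0.125] [0.576 0.172 0.125] [0.5464 0.1595 0.0297]
wrist a 205 [ 0.4224 -0.2844  0.084 ] [0.027 0.046 0.   ]
wrist c 737 [0.4126 0.1835 0.124 ] [0.048 0.037 0.   ]
scene [376. 186.] [ 0.532 -0.141  0.125] [ 0.593 -0.083  0.125] [ 0.5639 -0.1123  0.0295]
scene [346. 179.] [ 0.527 -0.052  0.125] [0.586 0.006 0.125] [ 0.5562 -0.023   0.0296]
scene [316. 172.] [0.52  0.039 0.125] [0.59  0.097 0.125] [0.5548 0.0679 0.0325]
scene [290. 164.] [0.5   0.127 0.125] [0.585 0.197 0.125] [0.5441 0.1627 0.0374]
scene a 177 [ 0.4285 -0.2918  0.084 ] [0.058 0.046 0.   ]
scene c 58 [0.406  0.1795 0.124 ] [0.041 0.033 0.   ]
scene d 164 [ 0.4051 -0.1542  0.144 ] [0.045 0.046 0.   ]
side [298. 216.] [0.511 0.135 0.125] [0.581 0.188 0.125] [0.5466 0.1656 0.0312]
side [301. 201.] [0.525 0.048 0.125] [0.588 0.104 0.125] [0.5563 0.0772 0.0307]
side [308. 186.] [ 0.535 -0.041  0.125] [0.587 0.014 0.125] [ 0.5606 -0.0133  0.0279]
side [312. 173.] [ 0.54  -0.129  0.125] [ 0.594 -0.075  0.125] [ 0.5676 -0.1026  0.0272]
side b 269 [0.4408 0.4071 0.104 ] [0.046 0.05  0.   ]
side c 164 [0.4125 0.1963 0.124 ] [0.041 0.048 0.   ]
side d 90 [ 0.4126 -0.1393  0.144 ] [0.046 0.049 0.   ]
```

Emit:
jog_arm --steps '[0.085,-0.015,-0.021,-0.003,-0.149,0.085,-0.03,-0.043,-0.006,-0.298,0.085,-0.045,-0.064,-0.01,-0.447,0.085,-0.06,-0.086,-0.013,-0.596,0.085,-0.075,-0.107,-0.016,-0.745,0.085,-0.089,-0.128,-0.019,-0.894,0.085,-0.104,-0.15,-0.022,-1.043,0.085,-0.119,-0.171,-0.026,-1.192,0.085,-0.134,-0.193,-0.029,-1.341,0.085,-0.149,-0.214,-0.032,-1.49]' --grip_force 40

```text
clock: 1.15
position: [0.4099, -0.1495, 0.2803]
ee_rot: [0.037, 0.999, 0.0, -0.0]
ft_force: [0.4, -0.8, 0.2]
grip_width: 0.996
```

Emit:
jog_arm --steps '[0.085,0,0,0,-0.08,0.085,0,0,0,-0.08,0.085,0,0,0,-0.08,0.085,0,0,0,-0.08,0.085,0,0,0,-0.08,0.085,0,0,0,-0.08,0.085,0,0,0,-0.08,0.085,0,0,0,-0.08,0.085,0,0,0,-0.08,0.085,0,0,0,-0.08]'

```text
clock: 2.15
position: [0.411, -0.149, 0.2803]
ee_rot: [0.0, 1.0, 0.0, 0.0]
ft_force: [-0.8, 0.7, -0.3]
grip_width: 0.995
```

```bash
cat >> h.py <<'E'
def cast(n,u,v,z,c=None):
    c=c or manip.calibration(n);K=c["mtx"];T=np.linalg.inv(c["world_to_cam"])
    a=(u-K[0,2])/K[0,0]; b=(v-K[1,2])/K[1,1]
    if n=="wrist":
        r=np.hypot(a,b)+1e-9;t=np.tan(r)/r;a=a*t;b=b*t
    D=np.stack([a,b,np.ones_like(a)],-1)@T[:3,:3].T; o=T[:3,3]
    return o+D*((z-o[2])/D[...,2])[...,None]
def look(tag,x,y,h,zb=0.):
    o=manip.get_obs(); c=manip.calibration("wrist"); p,d=manip.camera("wrist"); p=p[...,::-1].copy()
    cv2.imwrite(f"pics/{tag}.png",p); W=world("wrist",d,c); np.save(tag+".npy",d)
    print("t",round(o["clock"],2),"pos",o["position"].round(4),"rot",o["ee_rot"].round(4),"j",o["joint_pos"].round(2),"F",o["ft_force"].round(1),"g",round(o["grip_width"],3))
    m=(np.hypot(W[...,0]-x,W[...,1]-y)<0.04)&(abs(W[...,2]-h)<0.005)
    v,u=np.nonzero(m)
    if len(u)>50:
        q=W[m]; hull=cv2.convexHull(np.c_[u,v].astype(np.float32))[:,0].astype(float)
        w=cast("wrist",hull[:,0],hull[:,1],h,c)
        print("top n",len(u),"c",((w.min(0)+w.max(0))/2).round(4),"ext",np.ptp(w,axis=0).round(3),"fit",np.round(fitc(w[:,:2]),4),"z",np.median(q[:,2]).round(4),"pix",u.mean().round(),v.mean().round())
E
python3 -c "
from h import *
look('w1',.411,-.149,.144)"
```

```text
t 2.15 pos [ 0.411  -0.149   0.2803] rot [4.e-04 1.e+00 0.e+00 1.e-04] j [ 0.26 -0.1  -0.02  1.87 -0.    1.37  1.82] F [-0.8  0.7 -0.3] g 0.995
top n 2044 c [ 0.4107 -0.1516  0.144 ] ext [0.045 0.045 0.   ] fit [ 0.4107 -0.1516  0.0231] z 0.1436 pix 318.0 189.0
```

View pics/w1.png

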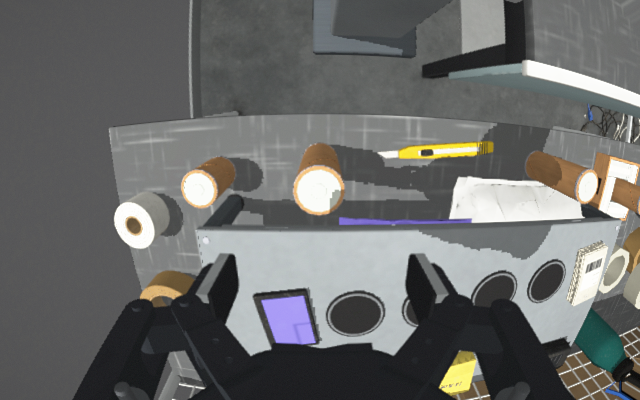

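Wrist view shows tube d's white plug at (318,189), giving (0.4107,−0.1516). Descend and grip.

Emit:
jog_arm --steps '[0.085,0,-0.003,0.02,0,0.085,0,-0.003,0.05,0,0.085,0,-0.003,0.085,0,0.085,0,-0.003,0.12,0,0.085,0,-0.003,0.145,0,0.085,0,-0.003,0.16,0,0.085,0,-0.003,0.16,0,0.02,0,-0.003,0.16,0,0.02,0,-0.003,0.16,0,0.02,0,-0.003,0.16,0]' --grip_force 40

```text
clock: 3.2
position: [0.4118, -0.1521, 0.1215]
ee_rot: [0.0, 1.0, -0.0, 0.001]
ft_force: [0.3, 0.2, 7.2]
grip_width: 0.528
```

Emit:
jog_arm --steps '[0.02,0,0,0,0,0.02,0,0,0,0,0.02,0,0,0,0,0.02,0,0,0,0,0.02,0,0,0,0,0.02,0,0,-0.01,0,0.02,0,0,-0.025,0,0.02,0,0,-0.04,0,0.02,0,0,-0.05,0,0.02,0,0,-0.05,0]'

```text
clock: 4.2
position: [0.4118, -0.1522, 0.1719]
ee_rot: [0.0, 1.0, -0.0, 0.001]
ft_force: [0.4, 0.1, -1.0]
grip_width: 0.528
```

```bash
python3 -c "
from h import *
look('w2',.411,-.152,.194)"
```

```text
t 4.2 pos [ 0.4118 -0.1522  0.1719] rot [ 5.0e-04  1.0e+00 -3.0e-04  1.4e-03] j [ 0.27 -0.02 -0.02  2.03 -0.    1.13  1.82] F [ 0.4  0.1 -1. ] g 0.528
top n 8840 c [ 0.4096 -0.1521  0.194 ] ext [0.047 0.083 0.   ] fit [ 0.4064 -0.1529  0.0311] z 0.194 pix 322.0 294.0
```

View pics/w2.png

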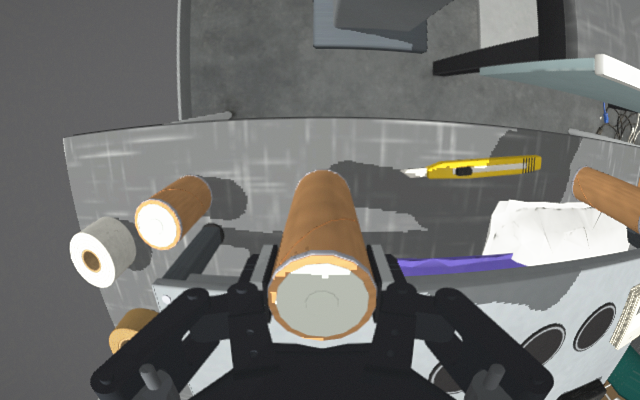

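Tube d is held upright (plug centred at ~(322,295) between the pads). Lift and carry it to disc_1.

Emit:
jog_arm --steps '[0.02,0,0,-0.03,0,0.02,0,0,-0.07,0,0.02,0,0,-0.105,0,0.02,0,0,-0.11,0,0.02,-0.007,0.016,-0.11,0,0.02,-0.02,0.047,-0.11,0,0.02,-0.038,0.087,-0.11,0,0.02,-0.057,0.131,-0.11,0,0.02,-0.076,0.174,-0.11,0,0.02,-0.095,0.218,-0.11,0]'

```text
clock: 5.25
position: [0.5062, 0.0675, 0.2788]
ee_rot: [0.001, 1.0, -0.0, -0.001]
ft_force: [1.4, -1.0, -1.3]
grip_width: 0.529
```

Emit:
jog_arm --steps '[0.02,-0.01,0.025,0,0,0.02,-0.022,0.05,0,0,0.02,-0.033,0.075,0,0,0.02,-0.039,0.088,0,0,0.02,-0.041,0.093,0,0,0.02,-0.041,0.093,0,0,0.02,-0.041,0.093,0,0,0.02,-0.041,0.093,0,0,0.02,-0.041,0.093,0,0,0.02,-0.041,0.093,0,0]'

```text
clock: 6.25
position: [0.5472, 0.1584, 0.2805]
ee_rot: [0.001, 1.0, -0.0, 0.0]
ft_force: [-0.8, -0.6, -1.6]
grip_width: 0.529
```

```bash
python3 -c "
from h import *
look('w3',.547,.159,.304)
for n in ['side','scene']:
  p,d=manip.camera(n); cv2.imwrite(f'pics/{n}3.png',p[...,::-1])
"
```

```text
t 6.25 pos [0.5472 0.1584 0.2805] rot [ 7.e-04  1.e+00 -0.e+00  2.e-04] j [-0.08  0.21 -0.33  1.55  0.07  1.39  1.15] F [-0.8 -0.6 -1.6] g 0.529
top n 8766 c [0.5443 0.1588 0.304 ] ext [0.046 0.082 0.   ] fit [0.5405 0.158  0.0312] z 0.3026 pix 322.0 295.0
```

View pics/w3.png

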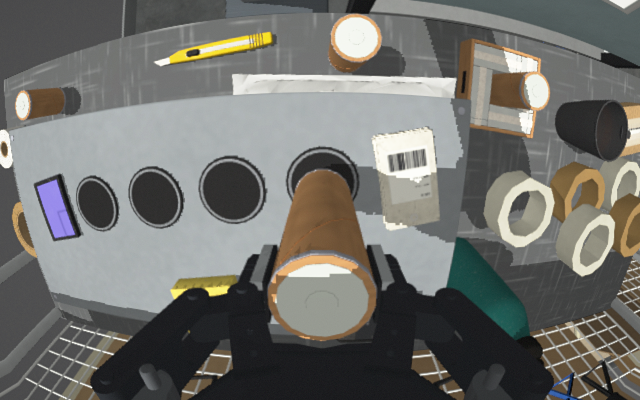

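View pics/side3.png

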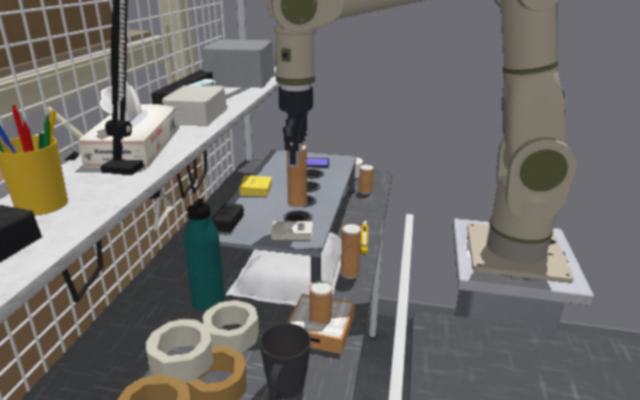

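Tube d hangs above disc_1 (disc ring at (322,175), others at (230,188), (155,197), (97,203)). Re-measuring discs and the tube tops from this view.

```bash
cat >> h.py <<'E'
def discs(tag,c):
    p=cv2.imread(f"pics/{tag}.png"); d=np.load(tag+".npy"); W=world("wrist",d,c)
    m=(p.max(2)<75)&(W[...,2]>0.115)&(W[...,2]<0.135)&(W[...,0]>.47)&(W[...,0]<.63)
    cs,_=cv2.findContours(m.astype(np.uint8),cv2.RETR_EXTERNAL,cv2.CHAIN_APPROX_NONE)
    for q in cs:
        if cv2.contourArea(q)>150:
            q=cv2.convexHull(q)[:,0].astype(float); w=cast("wrist",q[:,0],q[:,1],0.125,c)
            print(q.mean(0).round(),np.round(fitc(w[:,:2]),4),np.ptp(w,axis=0).round(3))
def tops(tag,c,L):
    d=np.load(tag+".npy"); W=world("wrist",d,c)
    for nm,x,y,h in L:
        m=(np.hypot(W[...,0]-x,W[...,1]-y)<0.04)&(abs(W[...,2]-h)<0.006)
        v,u=np.nonzero(m)
        if len(u)<40: continue
        q=cv2.convexHull(np.c_[u,v].astype(np.float32))[:,0].astype(float); w=cast("wrist",q[:,0],q[:,1],h,c)
        print(nm,np.round(fitc(w[:,:2]),4),np.ptp(w,axis=0).round(3))
E
python3 -c "
from h import *
c=manip.calibration('wrist')
discs('w3',c)
tops('w3',c,[('a',.427,-.29,.084),('b',.441,.40,.104),('c',.41,.188,.124)])"
```

```text
[ 97. 205.] [ 0.5682 -0.1085  0.0289] [0.058 0.058 0.   ]
[ 56. 211.] [ 0.5749 -0.1862  0.0486] [0.093 0.078 0.   ]
[153. 197.] [ 0.5607 -0.0192  0.029 ] [0.057 0.058 0.   ]
[232. 190.] [0.5533 0.0701 0.029 ] [0.057 0.058 0.   ]
[326. 171.] [0.5462 0.1598 0.0295] [0.039 0.059 0.   ]
a [ 0.4282 -0.2843  0.0241] [0.045 0.051 0.   ]
b [0.4404 0.399  0.0238] [0.045 0.049 0.   ]
c [0.4105 0.1894 0.0231] [0.045 0.045 0.   ]
```

Emit:
jog_arm --steps '[0.02,-0.001,0.001,0.008,0,0.02,-0.001,0.001,0.016,0,0.02,-0.001,0.001,0.023,0,0.02,-0.001,0.001,0.027,0,0.02,-0.001,0.001,0.03,0,0.02,-0.001,0.001,0.031,0,0.02,-0.001,0.001,0.032,0,0.02,-0.001,0.001,0.033,0,0.02,-0.001,0.001,0.033,0,0.02,-0.001,0.001,0.033,0]'

```text
clock: 7.4
position: [0.5483, 0.1599, 0.2475]
ee_rot: [0.0, 1.0, 0.0, 0.0]
ft_force: [-0.2, 0.8, -1.4]
grip_width: 0.525
```

Emit:
jog_arm --steps '[0.02,0,0,0.0005,0,0.02,0,0,0.0005,0,0.02,0,0,0.001,0,0.02,0,0,0.001,0,0.02,0,0,0.0015,0,0.02,0,0,0.0015,0,0.02,0,0,0.0015,0,0.02,0,0,0.0015,0,0.02,0,0,0.0015,0,0.02,0,0,0.0015,0]'

```text
clock: 8.4
position: [0.5485, 0.16, 0.2466]
ee_rot: [0.0, 1.0, 0.0, 0.001]
ft_force: [-1.9, -0.8, 4.9]
grip_width: 0.525
```

Contact (force up to +5 N). Release gently and rise.

Emit:
jog_arm --steps '[0.05,0,0,0,0,0.055,0,0,0,0,0.06,0,0,0,0,0.066,0,0,0,0,0.07,0,0,0,0,0.072,0,0,-0.005,0,0.072,0,0,-0.02,0,0.072,0,0,-0.04,0,0.072,0,0,-0.07,0,0.072,0,0,-0.08,0]'

```text
clock: 9.4
position: [0.5491, 0.1604, 0.3302]
ee_rot: [0.0, 1.0, 0.001, 0.003]
ft_force: [0.4, -1.3, 0.6]
grip_width: 0.841
```

```bash
python3 -c "
from h import *
look('w4',.547,.16,.269)
"
```

```text
t 9.4 pos [0.5491 0.1604 0.3302] rot [4.0e-04 1.0e+00 8.0e-04 2.5e-03] j [-0.09  0.2  -0.33  1.46  0.06  1.48  1.16] F [ 0.4 -1.3  0.6] g 0.841
top n 3590 c [0.5475 0.1604 0.269 ] ext [0.047 0.045 0.   ] fit [0.5472 0.1605 0.0231] z 0.2687 pix 321.0 220.0
```

View pics/w4.png

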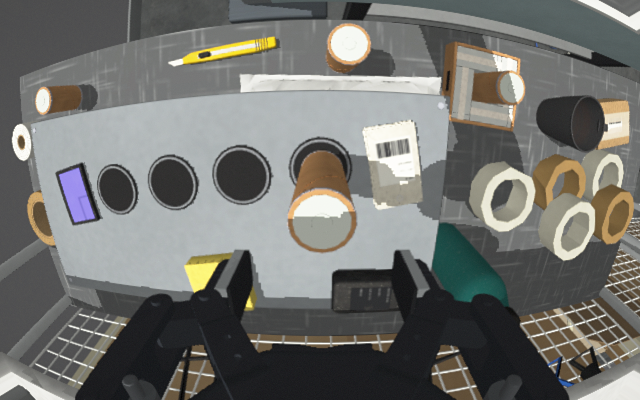

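Tube d stands at (0.5472,0.1605), within ~1 mm of disc_1's centre. Next tube c.

Emit:
jog_arm --steps '[0.085,0.015,0.003,0,0,0.085,0.045,0.01,0,0,0.085,0.08,0.017,0,0,0.085,0.115,0.025,0,0,0.085,0.133,0.028,0.01,0,0.085,0.138,0.029,0.03,0,0.085,0.138,0.029,0.06,0,0.085,0.138,0.029,0.09,0,0.085,0.138,0.029,0.1,0,0.085,0.138,0.029,0.1,0]'

```text
clock: 10.45
position: [0.4096, 0.1887, 0.2248]
ee_rot: [0.0, 1.0, -0.0, -0.001]
ft_force: [0.6, -0.3, 0.3]
grip_width: 0.995
```

```bash
python3 -c "
from h import *
look('w5',.41,.189,.124)
"
```

```text
t 10.45 pos [0.4096 0.1887 0.2248] rot [ 4.0e-04  1.0e+00 -5.0e-04 -1.2e-03] j [-0.12 -0.02 -0.4   1.91 -0.01  1.25  1.05] F [ 0.6 -0.3  0.3] g 0.995
top n 2611 c [0.4089 0.1894 0.124 ] ext [0.045 0.046 0.   ] fit [0.4091 0.1894 0.0231] z 0.1237 pix 323.0 203.0
```

Emit:
jog_arm --steps '[0.085,0,0.001,0.02,0,0.085,0,0.001,0.05,0,0.085,0,0.001,0.08,0,0.085,0,0.001,0.105,0,0.085,0,0.001,0.12,0,0.085,0,0.001,0.125,0,0.02,0,0.001,0.125,0,0.02,0,0.001,0.125,0,0.02,0,0.001,0.125,0,0.02,0,0.001,0.125,0]'

```text
clock: 11.5
position: [0.4112, 0.1903, 0.1022]
ee_rot: [0.0, 1.0, 0.0, 0.001]
ft_force: [-0.2, -1.0, 5.8]
grip_width: 0.527
```

Emit:
jog_arm --steps '[0.02,0,0,0,0,0.02,0,0,0,0,0.02,0,0,0,0,0.02,0,0,0,0,0.02,0,0,0,0,0.02,0,0,0,0,0.02,0,0,-0.02,0,0.02,0,0,-0.05,0,0.02,0,0,-0.08,0,0.02,0,0,-0.12,0]'

```text
clock: 12.5
position: [0.4096, 0.1897, 0.2217]
ee_rot: [0.0, 1.0, -0.0, -0.001]
ft_force: [0.8, -0.0, -2.2]
grip_width: 0.529
```

Emit:
jog_arm --steps '[0.02,0,-0.01,-0.02,0,0.02,0,-0.03,-0.035,0,0.02,0,-0.06,-0.043,0,0.02,0,-0.09,-0.043,0,0.02,-0.01,-0.11,-0.043,0,0.02,-0.035,-0.118,-0.043,0,0.02,-0.07,-0.12,-0.043,0,0.02,-0.105,-0.12,-0.043,0,0.02,-0.132,-0.12,-0.043,0,0.02,-0.144,-0.12,-0.043,0]'

```text
clock: 13.5
position: [0.5558, 0.0696, 0.2637]
ee_rot: [0.001, 1.0, 0.0, 0.0]
ft_force: [-0.3, -0.1, -0.1]
grip_width: 0.532
```

Emit:
jog_arm --steps '[0.02,0,0,0,0,0.02,0,0,0,0,0.02,0,0,0,0,0.02,0,0,0,0,0.02,0,0,0.005,0,0.02,0,0,0.015,0,0.02,0,0,0.025,0,0.02,0,0,0.03,0,0.02,0,0,0.03,0,0.02,0,0,0.03,0]'

```text
clock: 14.5
position: [0.5542, 0.07, 0.2338]
ee_rot: [0.0, 1.0, 0.0, -0.0]
ft_force: [-0.2, 0.3, -0.4]
grip_width: 0.53
```

```bash
python3 -c "
from h import *
look('w6',.5535,.07,.258)
discs('w6',manip.calibration('wrist'))
"
```

```text
t 14.5 pos [0.5542 0.07   0.2338] rot [ 4.e-04  1.e+00  0.e+00 -0.e+00] j [-0.    0.21 -0.23  1.65  0.05  1.29  1.32] F [-0.2  0.3 -0.4] g 0.53
top n 8709 c [0.5494 0.0699 0.258 ] ext [0.045 0.083 0.   ] fit [0.5469 0.0704 0.0307] z 0.2553 pix 322.0 293.0
[132. 214.] [ 0.5686 -0.1095  0.0291] [0.058 0.058 0.   ]
[142. 205.] [ 0.5673 -0.1073  0.0339] [0.064 0.059 0.   ]
[ 72. 221.] [ 0.5743 -0.1864  0.0483] [0.092 0.079 0.   ]
[214. 207.] [ 0.561  -0.0202  0.0292] [0.058 0.059 0.   ]
[222. 193.] [ 0.5604 -0.0192  0.0341] [0.062 0.068 0.   ]
[324. 185.] [0.5538 0.0698 0.0295] [0.04  0.059 0.   ]
[325. 180.] [0.553  0.0698 0.0341] [0.05  0.068 0.   ]
[424. 180.] [0.5466 0.159  0.0297] [0.058 0.058 0.   ]
[422. 182.] [0.546  0.1584 0.0344] [0.069 0.068 0.   ]
```

View pics/w6.png

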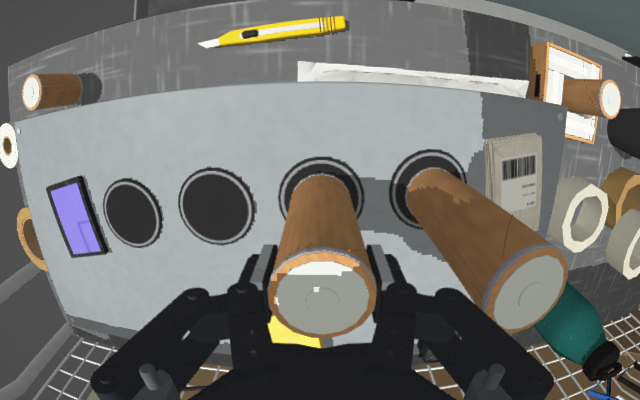

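Emit:
jog_arm --steps '[0.02,-0.001,0,0.002,0,0.02,-0.001,0,0.004,0,0.02,-0.001,0,0.005,0,0.02,-0.001,0,0.006,0,0.02,-0.001,0,0.0065,0,0.02,-0.001,0,0.007,0,0.02,-0.001,0,0.0075,0,0.02,-0.001,0,0.008,0,0.02,-0.001,0,0.008,0,0.02,-0.001,0,0.008,0]'

```text
clock: 15.55
position: [0.5556, 0.0699, 0.2273]
ee_rot: [0.0, 1.0, 0.0, 0.001]
ft_force: [-2.6, -1.0, 8.7]
grip_width: 0.528
```

Emit:
jog_arm --steps '[0.05,0,0,0,0,0.055,0,0,0,0,0.06,0,0,0,0,0.064,0,0,0,0,0.066,0,0,0,0,0.066,0,0,-0.005,0,0.066,0,0,-0.02,0,0.066,0,0,-0.045,0,0.066,0,0,-0.075,0,0.066,0,0,-0.095,0]'

```text
clock: 16.55
position: [0.5556, 0.07, 0.3244]
ee_rot: [0.0, 1.0, 0.0, 0.002]
ft_force: [0.3, 0.4, 0.5]
grip_width: 0.773
```

```bash
python3 -c "
from h import *
look('w7',.5535,.07,.249)
tops('w7',manip.calibration('wrist'),[('d',.547,.16,.269),('b',.441,.4,.104),('a',.428,-.287,.084)])
"
```

```text
t 16.55 pos [0.5556 0.07   0.3244] rot [4.0e-04 1.0e+00 3.0e-04 1.6e-03] j [-0.01  0.17 -0.23  1.51  0.04  1.47  1.33] F [0.3 0.4 0.5] g 0.773
top n 3211 c [0.5537 0.0693 0.249 ] ext [0.046 0.045 0.   ] fit [0.5537 0.0691 0.0232] z 0.2486 pix 320.0 212.0
d [0.549  0.1599 0.0241] [0.048 0.049 0.   ]
b [0.4421 0.3998 0.0249] [0.045 0.053 0.   ]
a [ 0.4292 -0.2869  0.0247] [0.046 0.05  0.   ]
```

Tube c stands at (0.5537,0.069), centred to 1 mm. Now to hover over tray tube b.

Emit:
jog_arm --steps '[0.085,0.006,0.017,0,0,0.085,0.019,0.055,0,0,0.085,0.034,0.097,0,0,0.085,0.048,0.139,0,0,0.085,0.063,0.181,0,0,0.085,0.077,0.222,0,0,0.085,0.091,0.263,0,0,0.085,0.103,0.297,0,0,0.085,0.111,0.32,0,0,0.085,0.1145,0.33,0,0]'

```text
clock: 17.6
position: [0.4393, 0.4025, 0.3217]
ee_rot: [-0.001, 1.0, 0.001, 0.0]
ft_force: [0.7, -0.1, -0.4]
grip_width: 0.995
```

Emit:
jog_arm --steps '[0.085,0,0,0.02,0,0.085,0,0,0.05,0,0.085,0,0,0.08,0,0.085,0,0,0.1,0,0.085,0,0,0.11,0,0.085,0,0,0.11,0,0.085,0,0,0.11,0,0.085,0,0,0.11,0,0.085,0,0,0.11,0,0.085,0,0,0.11,0]'

```text
clock: 18.6
position: [0.4411, 0.4002, 0.2115]
ee_rot: [0.0, 1.0, 0.0, 0.0]
ft_force: [0.1, -0.0, 0.2]
grip_width: 0.996
```

```bash
python3 -c "
from h import *
look('w8',.441,.4,.104)
"
```

```text
t 18.6 pos [0.4411 0.4002 0.2115] rot [4.e-04 1.e+00 3.e-04 4.e-04] j [-0.44  0.33 -0.46  1.57  0.15  1.28  0.65] F [ 0.1 -0.   0.2] g 0.996
top n 2496 c [0.4389 0.4014 0.104 ] ext [0.046 0.046 0.   ] fit [0.4392 0.4012 0.0231] z 0.1037 pix 323.0 198.0
```

View pics/w8.png

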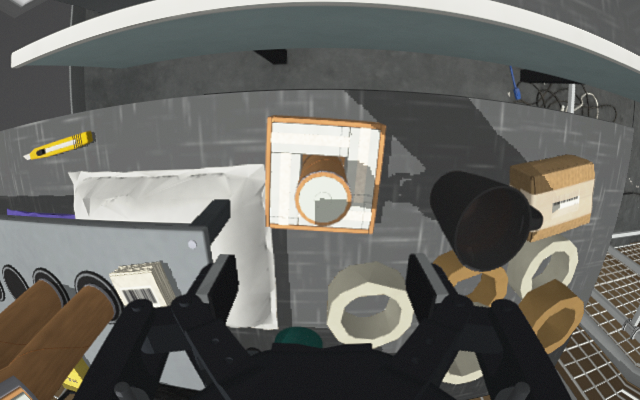

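```bash
python3 -c "
from h import *
c=manip.calibration('wrist');d=np.load('w8.npy');W=world('wrist',d,c)
r=np.hypot(W[...,0]-.44,W[...,1]-.4)
for n,m in [('mug',(W[...,1]>.43)),('roll',W[...,0]>.48),('riser',W[...,1]<.37)]:
  m=m&(W[...,2]>.045)&(W[...,2]<.14)&(r>.03)&(r<.2)
  m[240:]=False if n!='roll' else m[240:]
  q=W[m]; print(n,len(q), q[np.argsort(r[m])[:200:50]].round(3).tolist(), np.nanmax(q[:,2]))
"
```

```text
mug 6461 [[0.459, 0.518, 0.104], [0.456, 0.519, 0.099], [0.47, 0.517, 0.103], [0.463, 0.519, 0.09]] 0.11738585937114562
roll 8311 [[0.481, 0.306, 0.114], [0.481, 0.303, 0.069], [0.489, 0.305, 0.12], [0.485, 0.3, 0.121]] 0.13999737737492798
riser 6101 [[0.461, 0.305, 0.114], [0.468, 0.305, 0.114], [0.465, 0.303, 0.06], [0.464, 0.303, 0.098]] 0.12247813511947425
```

Tube b's plug at (323,198), (0.4395,0.4013); mug and riser are well clear. Descend and grip.

Emit:
jog_arm --steps '[0.085,0.001,0.001,0.02,0,0.085,0.001,0.001,0.05,0,0.085,0.001,0.001,0.08,0,0.085,0.001,0.001,0.105,0,0.085,0.001,0.001,0.12,0,0.085,0.001,0.001,0.127,0,0.02,0.001,0.001,0.127,0,0.02,0.001,0.001,0.127,0,0.02,0.001,0.001,0.127,0,0.02,0.001,0.001,0.127,0]' --grip_force 50

```text
clock: 19.65
position: [0.4406, 0.4016, 0.0854]
ee_rot: [0.0, 1.0, 0.001, 0.001]
ft_force: [-0.5, -1.0, 6.3]
grip_width: 0.526
```

Emit:
jog_arm --steps '[0.02,0,0,0,0,0.02,0,0,0,0,0.02,0,0,0,0,0.02,0,0,-0.004,0,0.02,0,0,-0.008,0,0.02,0,0,-0.012,0,0.02,0,0,-0.016,0,0.02,0,0,-0.02,0,0.02,0,0,-0.025,0,0.02,0,0,-0.03,0]'

```text
clock: 20.65
position: [0.44, 0.401, 0.1143]
ee_rot: [0.0, 1.0, 0.0, 0.0]
ft_force: [0.1, 0.3, -1.3]
grip_width: 0.53
```

Emit:
jog_arm --steps '[0.02,0,0,-0.01,0,0.02,0,0,-0.025,0,0.02,0,0,-0.04,0,0.02,0,0,-0.06,0,0.02,0,0,-0.085,0,0.02,0,0,-0.115,0,0.02,0,0,-0.135,0,0.02,0,0,-0.145,0,0.02,0,0,-0.15,0,0.02,0,0,-0.15,0]'

```text
clock: 21.65
position: [0.4399, 0.4009, 0.264]
ee_rot: [0.0, 1.0, 0.0, 0.0]
ft_force: [0.9, 0.9, -1.8]
grip_width: 0.528
```

```bash
python3 -c "
from h import *
look('w9',.4395,.401,.283)
p,d=manip.camera('side'); cv2.imwrite('pics/side9.png',p[...,::-1])
"
```

```text
t 21.65 pos [0.4399 0.4009 0.264 ] rot [4.e-04 1.e+00 0.e+00 1.e-04] j [-0.44  0.3  -0.47  1.5   0.13  1.38  0.66] F [ 0.9  0.9 -1.8] g 0.528
top n 8639 c [0.4371 0.4009 0.283 ] ext [0.047 0.071 0.   ] fit [0.4372 0.4022 0.0277] z 0.2823 pix 322.0 290.0
```

View pics/side9.png

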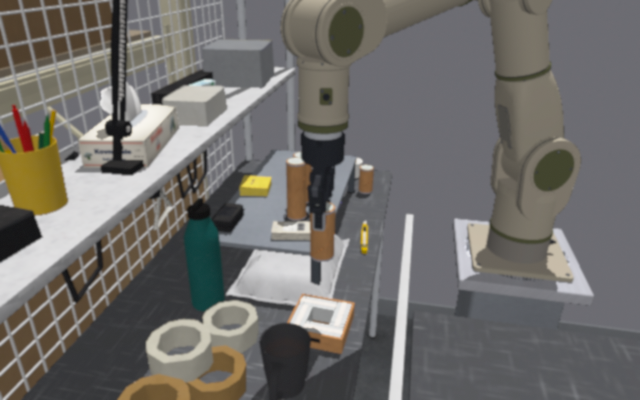

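Tube b is out cleanly, empty slot visible at (322,315). Carry in front of the riser, then onto disc_3.

Emit:
jog_arm --steps '[0.02,0.004,-0.015,0,0,0.02,0.01,-0.045,0,0,0.02,0.015,-0.085,0,0,0.02,0.02,-0.13,0,0,0.02,0.02,-0.175,0,0,0.02,0.02,-0.22,0,0,0.02,0.02,-0.265,0,0,0.02,0.02,-0.31,0,0,0.02,0.02,-0.355,0,0,0.02,0.02,-0.395,0,0]'

```text
clock: 22.75
position: [0.4188, 0.0037, 0.263]
ee_rot: [0.001, 1.0, -0.0, -0.001]
ft_force: [0.1, -0.1, -0.8]
grip_width: 0.525
```

Emit:
jog_arm --steps '[0.02,0,-0.02,0,0,0.02,-0.005,-0.025,0,0,0.02,-0.025,-0.025,0,0,0.02,-0.055,-0.025,0,0,0.02,-0.09,-0.025,0,0,0.02,-0.12,-0.025,0,0,0.02,-0.135,-0.025,0,0,0.02,-0.142,-0.025,0,0,0.02,-0.142,-0.025,0,0,0.02,-0.142,-0.025,0,0]'

```text
clock: 23.75
position: [0.561, -0.0187, 0.2636]
ee_rot: [0.0, 1.0, 0.0, -0.0]
ft_force: [-0.4, 0.1, -1.6]
grip_width: 0.525
```

```bash
python3 -c "
from h import *
look('w10',.561,-.02,.283)
discs('w10',manip.calibration('wrist'))
tops('w10',manip.calibration('wrist'),[('c',.5535,.07,.249),('a',.428,-.287,.084)])
"
```

```text
t 23.75 pos [ 0.561  -0.0187  0.2636] rot [ 1.e-04  1.e+00  1.e-04 -3.e-04] j [ 0.03  0.19 -0.09  1.61  0.02  1.35  1.51] F [-0.4  0.1 -1.6] g 0.525
top n 8584 c [ 0.5579 -0.0188  0.283 ] ext [0.047 0.07  0.   ] fit [ 0.5586 -0.0184  0.0269] z 0.2819 pix 322.0 290.0
[224. 197.] [ 0.5684 -0.11    0.0291] [0.057 0.058 0.   ]
[316. 177.] [ 0.5612 -0.0201  0.0295] [0.037 0.059 0.   ]
[148. 202.] [ 0.5742 -0.1868  0.0482] [0.092 0.076 0.   ]
[411. 175.] [0.5541 0.0692 0.0298] [0.057 0.058 0.   ]
[493. 169.] [0.5458 0.1586 0.0297] [0.059 0.054 0.   ]
[403. 177.] [0.5533 0.0684 0.0342] [0.068 0.061 0.   ]
[495. 161.] [0.5448 0.1575 0.034 ] [0.05  0.066 0.   ]
c [0.5534 0.0671 0.0237] [0.047 0.048 0.   ]
a [ 0.4282 -0.2869  0.0238] [0.046 0.048 0.   ]
```

View pics/w10.png

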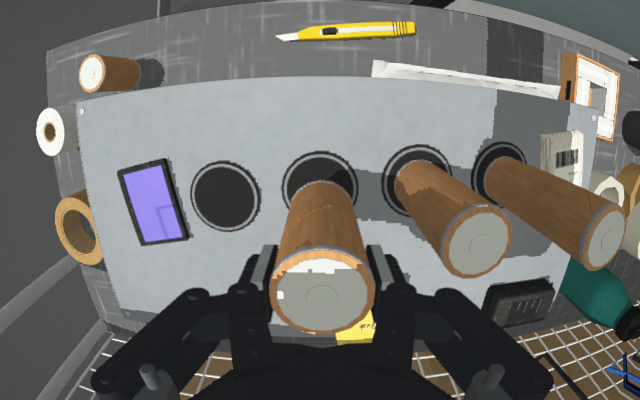

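Emit:
jog_arm --steps '[0.02,-0.001,-0.001,0.01,0,0.02,-0.001,-0.001,0.025,0,0.02,-0.001,-0.001,0.038,0,0.02,-0.001,-0.001,0.045,0,0.02,-0.001,-0.001,0.048,0,0.02,-0.001,-0.001,0.05,0,0.02,-0.001,-0.001,0.051,0,0.02,-0.001,-0.001,0.052,0,0.02,-0.001,-0.001,0.053,0,0.02,-0.001,-0.001,0.053,0]'

```text
clock: 24.8
position: [0.5627, -0.0201, 0.2109]
ee_rot: [0.0, 1.0, 0.0, 0.0]
ft_force: [-0.1, -0.0, -1.4]
grip_width: 0.53
```

Emit:
jog_arm --steps '[0.02,0,0,0,0,0.02,0,0,0.0005,0,0.02,0,0,0.0005,0,0.02,0,0,0.001,0,0.02,0,0,0.001,0,0.02,0,0,0.001,0,0.02,0,0,0.001,0,0.02,0,0,0.001,0,0.02,0,0,0.001,0,0.02,0,0,0.001,0]'

```text
clock: 25.8
position: [0.5628, -0.0201, 0.2104]
ee_rot: [0.0, 1.0, 0.0, 0.0]
ft_force: [-0.8, -0.1, 5.6]
grip_width: 0.525
```

Emit:
jog_arm --steps '[0.05,0,0,0,0,0.055,0,0,0,0,0.06,0,0,0,0,0.064,0,0,0,0,0.066,0,0,0,0,0.066,0,0,-0.005,0,0.066,0,0,-0.02,0,0.066,0,0,-0.045,0,0.066,0,0,-0.075,0,0.066,0,0,-0.1,0]'

```text
clock: 26.8
position: [0.5628, -0.0201, 0.3129]
ee_rot: [0.0, 1.0, 0.0, 0.001]
ft_force: [0.3, 0.1, 0.6]
grip_width: 0.775
```

```bash
python3 -c "
from h import *
look('w11',.561,-.02,.229)
tops('w11',manip.calibration('wrist'),[('c',.5535,.07,.249),('a',.428,-.287,.084)])
"
```

```text
t 26.8 pos [ 0.5628 -0.0201  0.3129] rot [4.0e-04 1.0e+00 0.0e+00 1.1e-03] j [ 0.03  0.17 -0.08  1.53  0.01  1.44  1.51] F [0.3 0.1 0.6] g 0.775
top n 2991 c [ 0.5609 -0.0208  0.229 ] ext [0.046 0.046 0.   ] fit [ 0.5613 -0.0206  0.0232] z 0.2287 pix 321.0 209.0
c [0.5565 0.0691 0.0245] [0.048 0.05  0.   ]
a [ 0.43   -0.2888  0.0244] [0.047 0.05  0.   ]
```

Tube b at (0.5613,−0.0206), centred. Last: tube a.

Emit:
jog_arm --steps '[0.085,0.007,-0.013,0,0,0.085,0.022,-0.045,0,0,0.085,0.042,-0.085,0,0,0.085,0.063,-0.126,0,0,0.085,0.083,-0.167,0,0,0.085,0.104,-0.208,0,0,0.085,0.121,-0.243,0,0,0.085,0.131,-0.263,0,0,0.085,0.134,-0.268,0.01,0,0.085,0.134,-0.268,0.03,0]'

```text
clock: 27.85
position: [0.4278, -0.2892, 0.2801]
ee_rot: [0.002, 1.0, -0.0, 0.001]
ft_force: [0.7, 0.6, -0.7]
grip_width: 0.993
```

Emit:
jog_arm --steps '[0.085,0,0,0.03,0,0.085,0,0,0.06,0,0.085,0,0,0.08,0,0.085,0,0,0.09,0,0.085,0,0,0.09,0,0.085,0,0,0.09,0,0.085,0,0,0.09,0,0.085,0,0,0.09,0,0.085,0,0,0.09,0,0.085,0,0,0.09,0]'

```text
clock: 28.85
position: [0.4285, -0.288, 0.1901]
ee_rot: [0.0, 1.0, -0.0, 0.0]
ft_force: [-0.4, 1.0, -0.2]
grip_width: 0.995
```

```bash
python3 -c "
from h import *
look('w12',.429,-.288,.084)
"
```

```text
t 28.85 pos [ 0.4285 -0.288   0.1901] rot [ 4.e-04  1.e+00 -1.e-04  3.e-04] j [ 0.36  0.13  0.16  1.83 -0.02  1.18  2.09] F [-0.4  1.  -0.2] g 0.995
top n 2640 c [ 0.4348 -0.29    0.084 ] ext [0.062 0.046 0.   ] fit [ 0.4348 -0.2847  0.0292] z 0.0836 pix 319.0 200.0
```

View pics/w12.png

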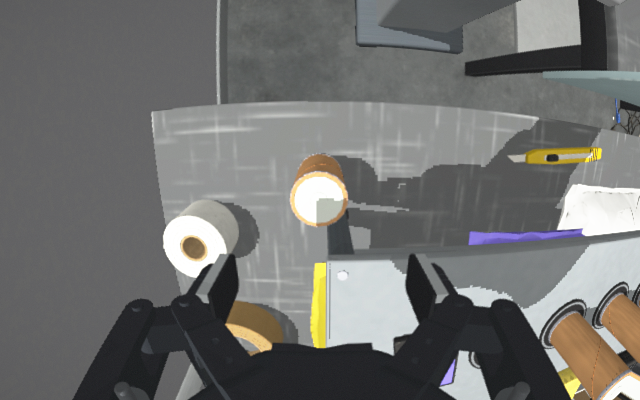

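```bash
python3 -c "
from h import *
c=manip.calibration('wrist');d=np.load('w12.npy');W=world('wrist',d,c);p=cv2.imread('pics/w12.png')
m=(np.hypot(W[...,0]-.427,W[...,1]+.29)<.03)&(abs(W[...,2]-.084)<.004)&(p.max(2)>90)
v,u=np.nonzero(m);q=cv2.convexHull(np.c_[u,v].astype(np.float32))[:,0].astype(float);w=cast('wrist',q[:,0],q[:,1],.084,c)
print(np.round(fitc(w[:,:2]),4),np.ptp(w,axis=0))
m=(abs(W[...,0]-.43)<.05)&(W[...,1]>-.38)&(W[...,1]<-.2)&(W[...,2]>.03)&(W[...,2]<.13);m[250:]=0
m&=np.hypot(W[...,0]-.427,W[...,1]+.29)>.03
q=W[m];print(q[np.argsort(q[:,0])[:200:40]].round(3))
"
```

```text
[ 0.4264 -0.2904  0.0231] [4.57536842e-02 4.52121091e-02 2.77555756e-17]
[[ 0.462 -0.28   0.06 ]
 [ 0.462 -0.268  0.084]
 [ 0.462 -0.277  0.093]
 [ 0.462 -0.268  0.045]
 [ 0.462 -0.266  0.072]]
```

Emit:
jog_arm --steps '[0.085,0.002,-0.002,0.02,0,0.085,0.002,-0.002,0.05,0,0.085,0.002,-0.002,0.075,0,0.085,0.002,-0.002,0.095,0,0.085,0.002,-0.002,0.108,0,0.085,0.002,-0.002,0.115,0,0.085,0.002,-0.002,0.115,0,0.02,0.002,-0.002,0.115,0,0.02,0.002,-0.002,0.115,0,0.02,0.002,-0.002,0.115,0]' --grip_force 40

```text
clock: 29.9
position: [0.427, -0.2903, 0.0758]
ee_rot: [0.0, 1.0, -0.0, 0.001]
ft_force: [-0.9, 1.7, 11.0]
grip_width: 0.523
```

Emit:
jog_arm --steps '[0.02,0,0,0,0,0.02,0,0,0,0,0.02,0,0,0,0,0.02,0,0,0,0,0.02,0,0,-0.01,0,0.02,0,0,-0.03,0,0.02,0,0,-0.06,0,0.02,0,0,-0.09,0,0.02,0,0,-0.12,0,0.02,0,0,-0.15,0]'

```text
clock: 30.9
position: [0.4262, -0.29, 0.2269]
ee_rot: [0.0, 1.0, -0.0, 0.0]
ft_force: [1.3, -0.1, -1.1]
grip_width: 0.521
```

Emit:
jog_arm --steps '[0.02,0,0,-0.01,0,0.02,-0.007,0.009,-0.018,0,0.02,-0.021,0.027,-0.02,0,0.02,-0.043,0.054,-0.02,0,0.02,-0.064,0.081,-0.02,0,0.02,-0.085,0.108,-0.02,0,0.02,-0.107,0.136,-0.02,0,0.02,-0.125,0.158,-0.02,0,0.02,-0.137,0.174,-0.02,0,0.02,-0.143,0.181,-0.02,0]'

```text
clock: 31.9
position: [0.5701, -0.1059, 0.2434]
ee_rot: [-0.001, 1.0, 0.001, -0.001]
ft_force: [-0.3, -0.2, -0.2]
grip_width: 0.526
```

Emit:
jog_arm --steps '[0.02,0,0,0,0,0.02,0,0,0,0,0.02,0,0,0.005,0,0.02,0,0,0.015,0,0.02,0,0,0.025,0,0.02,0,0,0.032,0,0.02,0,0,0.035,0,0.02,0,0,0.035,0,0.02,0,0,0.035,0,0.02,0,0,0.035,0]'

```text
clock: 32.9
position: [0.5698, -0.1091, 0.2103]
ee_rot: [0.0, 1.0, -0.0, 0.0]
ft_force: [1.1, 0.9, 0.1]
grip_width: 0.519
```

```bash
python3 -c "
from h import *
look('w13',.5685,-.109,.22)
discs('w13',manip.calibration('wrist'))
"
```

```text
t 32.9 pos [ 0.5698 -0.1091  0.2103] rot [ 4.e-04  1.e+00 -0.e+00  4.e-04] j [ 0.11  0.26 -0.    1.64  0.    1.25  1.68] F [1.1 0.9 0.1] g 0.519
top n 7574 c [ 0.5675 -0.1092  0.22  ] ext [0.046 0.075 0.   ] fit [ 0.5694 -0.1093  0.0293] z 0.2181 pix 322.0 278.0
[317. 193.] [ 0.5684 -0.1097  0.0296] [0.04  0.059 0.   ]
[324. 192.] [ 0.5677 -0.1098  0.0343] [0.052 0.068 0.   ]
[431. 189.] [ 0.5614 -0.0205  0.0298] [0.058 0.058 0.   ]
[213. 212.] [ 0.5738 -0.1922  0.0463] [0.093 0.073 0.   ]
[524. 182.] [0.553  0.0687 0.0297] [0.06  0.054 0.   ]
[427. 191.] [ 0.5605 -0.0212  0.0345] [0.069 0.069 0.   ]
[592. 163.] [0.537  0.1531 0.0277] [0.036 0.06  0.   ]
[526. 168.] [0.5519 0.0674 0.0341] [0.05  0.067 0.   ]
```

View pics/w13.png

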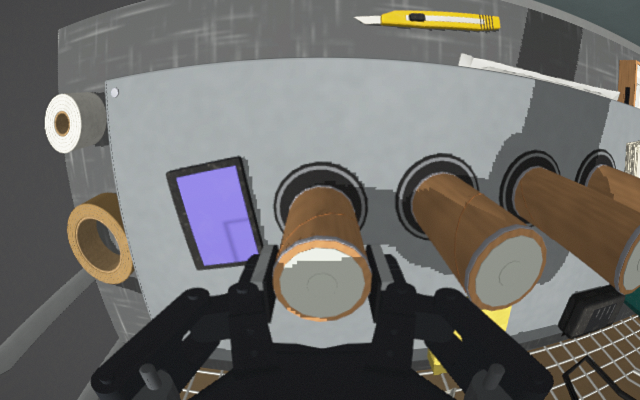

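Emit:
jog_arm --steps '[0.02,0,0,0.003,0,0.02,0,0,0.005,0,0.02,0,0,0.007,0,0.02,0,0,0.008,0,0.02,0,0,0.009,0,0.02,0,0,0.0095,0,0.02,0,0,0.01,0,0.02,0,0,0.0105,0,0.02,0,0,0.0105,0,0.02,0,0,0.0105,0]'

```text
clock: 33.95
position: [0.5699, -0.1091, 0.2009]
ee_rot: [0.0, 1.0, -0.0, 0.001]
ft_force: [-3.0, 0.9, 10.4]
grip_width: 0.521
```

Contact; release and rise.

Emit:
jog_arm --steps '[0.05,0,0,0,0,0.055,0,0,0,0,0.06,0,0,0,0,0.064,0,0,0,0,0.066,0,0,0,0,0.066,0,0,-0.005,0,0.066,0,0,-0.02,0,0.066,0,0,-0.045,0,0.066,0,0,-0.075,0,0.066,0,0,-0.11,0]'

```text
clock: 34.95
position: [0.5692, -0.1091, 0.3113]
ee_rot: [0.0, 1.0, 0.0, -0.0]
ft_force: [1.0, -0.0, -0.2]
grip_width: 0.771
```

Emit:
jog_arm --steps '[0.066,0,0,-0.01,0,0.066,0,0,-0.01,0,0.066,0,0,-0.01,0,0.066,0,0,-0.01,0,0.066,0,0,-0.01,0,0.066,0,0,-0.01,0,0.066,0,0,-0.01,0,0.066,0,0,-0.01,0,0.066,0,0,-0.01,0,0.066,0,0,-0.01,0]'

```text
clock: 35.95
position: [0.5695, -0.1091, 0.3193]
ee_rot: [0.0, 1.0, 0.0, 0.0]
ft_force: [0.0, 0.4, -0.5]
grip_width: 0.774
```

```bash
python3 -c "
from h import *
look('w14',.5685,-.109,.209)
tops('w14',manip.calibration('wrist'),[('a',.5685,-.109,.209),('b',.561,-.02,.229),('c',.5535,.07,.249),('d',.547,.16,.269)])
for n in ['side','scene']:
  p,d=manip.camera(n); cv2.imwrite(f'pics/{n}14.png',p[...,::-1])
"
```

```text
t 35.95 pos [ 0.5695 -0.1091  0.3193] rot [4.e-04 1.e+00 0.e+00 1.e-04] j [ 0.11  0.2   0.    1.47 -0.    1.46  1.68] F [ 0.   0.4 -0.5] g 0.774
top n 2446 c [ 0.5694 -0.1095  0.209 ] ext [0.046 0.045 0.   ] fit [ 0.5696 -0.1093  0.0232] z 0.2087 pix 321.0 199.0
a [ 0.5696 -0.1092  0.0232] [0.046 0.045 0.   ]
b [ 0.5614 -0.0219  0.0233] [0.046 0.046 0.   ]
c [0.5539 0.0663 0.0239] [0.047 0.049 0.   ]
d [0.5475 0.1556 0.0248] [0.046 0.052 0.   ]
```

View pics/w14.png

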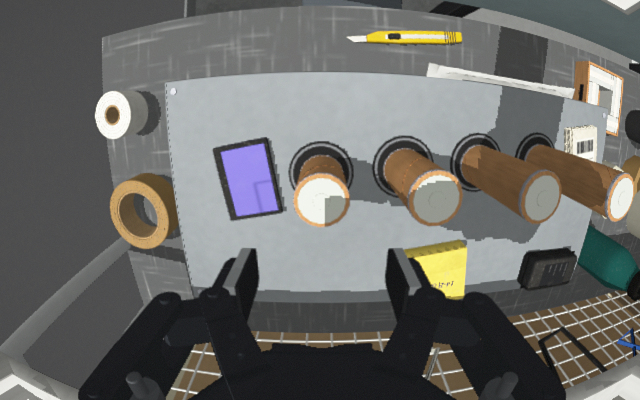

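View pics/scene14.png

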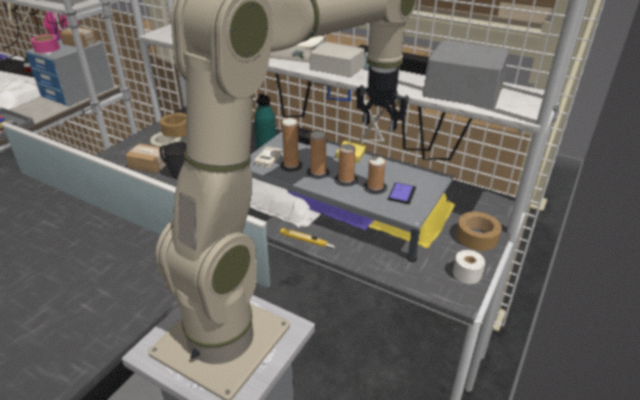

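The pictures show all four tubes upright on the discs: in the scene view tops run from (290,122) tall to (376,160) short beside the pad. The gripper is clear of everything.

```bash
python3 -c "
from workcell import manip
print(manip.hand_in())"
```

```text
the job is handed in; nothing more can be done
None
```

All four tubes are standing upright on the discs in height order: 84 mm on disc_4 next to the status pad, then 104 mm, 124 mm, and 144 mm on disc_1. The 104 mm tube was the one in the tray, and I drew it straight up out of it. The job was handed in at about 36 s, with the gripper open and clear of everything.

- **Placement:** after each release, the tube top measured within about 1.5 mm of its disc's centre, at the height expected for an upright tube. The final wrist and scene pictures show all four standing in order.
- **Forces:** the highest wrist reading reported at the end of a move was about 11 N. No tube was tipped.
- **Disagreement:** in the last wrist view the far tubes (124 and 144 mm) measured 3–4 mm off in y. I put this down to the oblique view, which also catches some of the tube's side. The overhead checks taken right after placing those two showed offsets of about 1 mm.

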